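Cap the stud and hold the weldment out at its mark

ROBOT

A 6-joint arm with a two-finger parallel gripper is mounted at the origin on the work surface. World frame = base frame: x ahead of the robot, y to its left, z up, the work surface at z = 0. Lengths are in m, angles in rad, forces in N, time in s.
With the tool pointing down it reaches from about 0.35 to 0.775 m from the base axis. Payload 5.5 kg.
Tool frame: the origin (TCP) lies midway between the tips of the shut fingers; the grasp point (between the pads) lies env.grasp_offset behind it (env.grasp_offset is the distance from the TCP to the grasp point, in m); z points along the fingers, y is the line along which they close (so a half turn about z gives the same grasp; the last joint's range is limited). The gripper opens to 85 mm and grips with 20 to 120 N. Pads are 22 mm wide; open, the fingers measure 114 mm over their backs; the gripper's body (76 mm by 85 mm) begins 54 mm behind the grasp point. The pads swing forward as they close: fully open they stand 13 mm farther back than shut.
Start: joints at [1.003, 0.313, 0.046, 1.304, 0, 1.431], TCP at [0.239, 0.523, 0.231] pointing down, gripper open.
Joint ranges: [-2.76, 2.76], [-0.86, 1.69], [-1.03, 1.26], [-2.2, 2.34], [-1.47, 1.5], [-3.14, 3.14]. Speed limits (rad/s): [2.57, 2.57, 3.14, 3.14, 3.14, 3.14].

INTERFACE

Orientations are given as a unit quaternion [w, x, y, z].
In Python, from workcell import monitor, viewer, order, env gives the robot as it stands.
- The arm moves only by the tool carry_out, never from a script. Its argument "plan" is a list that holds one entry, the list of rows, each a list of 7 numbers: the turn, a rotation vector about the world's x, y, z in rad, then the shift along the world's x, y, z in mm, then the finger opening in mm, from 0 to 85.4. A call has 1 to 20 rows; each row is the pose to reach, as a shift and turn from the pose commanded when the call began; what a row does not reach only later rows make up. A row lasts 1/10 s, in which the tool goes at most 50 mm and 8.59 degrees, less where a joint would pass 70% of its speed; a pose out of reach is approached as far as the arm can. A call with a gripper value outside its range is refused whole. The fingers move at their own pace and stop on an object; "squeeze" is the grip in N (left out, the last holds). Time passes only in rows, so rows that repeat a pose let the fingers close. It gives the time, the measured TCP pose, the force, the opening and the grip force at its end, in the units of the state.
- monitor.get_state(): the state, without advancing time (a new reading comes with each control period).
- viewer.read_camera(name): name is "scene" or "top" or "wrist"; returns the picture (480x640x3 uint8, red, green, blue); there is no depth.
- viewer.calibration(name): a dict with "K" (3x3 intrinsics, pixels), "eye" and "rotation" of the camera in the world. Camera axes: x right, y down, z forward; pixel columns grow to the right and rows downward; lengths in m; the calibration is good to about 2 mm. A picture is of the moment at which its call begins: read the wrist's pose just before it. calibration takes no time and is no camera call; for the wrist camera it gives the pose at the moment of the call.
- order.hand_in(): hands the job in; it is judged then, once.
The state is a dict: "clock": time; "joint_pos": joint angles; "qvel": joint speeds; "tau": joint torques, N m; "tcp_pos": TCP position; "orientation": TCP orientation; "wrist_force": force on the tool from outside, world axes, zero at the start; "ft_torque": the same for the moment, N m; "finger_gap": finger opening in m; "grip_force": force on a finger pad.
Only numpy, scipy, OpenCV 4.12 (cv2) and the standard library are available. Lean on these libraries where they do the work, as an engineer would, in place of code of your own. Each camera call takes 0.05 s, during which the arm holds its last target. There are 200 camera calls.

TASK

Get the welded part ready for tacking: first press the red cap fully home on its stud, then slide the part out over the yellow-painted edge of the block until the orange line across its plate lies right above that edge, straight along it. Keep the plate flat on the block all the way, never lifting it off, and leave the other things on the table alone. Out there the heavy pipe end would tip it off the block, so hold it down flat and do not let go: the program finishes while still holding it.

Things in the scene. Friction and masses are not known exactly. Their poses are not given: they have to be found in the camera images.
- weldment: Loose welded part, 0.65 to 0.85 kg: aluminium plate 240 x 70 x 8 mm flat on the block; upright lug and capped stud on its inner half, steel pipe socket (64 mm across, 36 high) 84 mm from centre on the outer end. Origin: centre of the plate's underside; x along the plate to the socket (outward), z up. Centre of mass 40 mm outward of the orange line: unheld with the line at the edge, it tips.
- lug (a point): Centre of the upright lug to grasp: an aluminium rib 50 mm long (along the part's x), 12 mm thick (y), standing 45 mm high on the plate's top face; this point is 22.5 mm above that face, 80 mm behind the orange line. Axes as the part.
- line (a point): Middle of the orange line painted straight across the plate (4 mm wide), on the plate's top face, 8 mm above the underside. Axes as the part: x outward, z up.
- cap_top (a point): Centre of the top face of the red cylindrical cap, 24 mm across, 26 mm high, on the stud between lug and orange line (25 mm behind the line, 55 mm from the lug's centre). It moves with the cap: fully home it is 28 mm above the plate's top face.
- cap (a joint): How far the cap is pressed down its stud, m: 0 fully raised, 0.014 fully home (a hard stop). It starts partly on. It slides straight down and stays where it is left; about 6 N of friction to overcome.
- edge (a point): Middle of the yellow-painted top edge of the block (fixed, dark steel, 200 x 110 x 60 mm), at the end of its top face, 60 mm above the table. x points level and outward, square to the edge; y along the edge; z up. At the start the line is 50 to 110 mm inward of the edge and the plate within 5 degrees of the block's direction.
- offcut: Bystander: aluminium square-tube offcut 60 x 60 x 60 mm with a bolt head on a side; origin under its centre.
- nozzle: Bystander: flared steel nozzle, 68 mm across the rim, 50 mm high; origin under its centre.
- spray: Bystander: blue can 56 mm across, 130 mm high; origin under its centre.
There are look-alikes about, which are no part of the job. What is shaped like the weldment but blue or purple is not meant.

How it is judged:
On the way:
1. the cap is pressed fully home while the orange line is still at least 25 mm inward of the edge (value of joint cap above 0.012 m and x of line in the frame of edge below -0.025 m), for 0.2 s.
At the end, for the whole second after the job is handed in: Cap home (within 2 mm); middle of the orange line within 5 mm of the yellow edge and 25 mm of its middle, square within 0.1 rad; plate flat on the block (within 4 mm, tilt under 0.05 rad) and still; the robot holds it (contact over 1 N) (value of joint cap above 0.012 m and x of line in the frame of edge between -0.005 and 0.005 m and y of line in the frame of edge between -0.025 and 0.025 m and z of line in the frame of edge between 0.004 and 0.012 m and angle between the x axis of line and the x axis of edge, either way round below 0.1 rad and angle between line's own z axis and vertical below 0.05 rad and linear speed of weldment below 0.01 m/s and contact force between any of the fingers, the arm and weldment above 1 N); the arm keeps its last pose, push and grip.
It fails at once if the plate is lifted off the block (z of line in the frame of edge above 0.02 m).
It fails at once if the part tips (angle between line's own z axis and vertical above 0.2 rad).
It fails at once if the offcut is disturbed (distance of offcut from where it was at the start of the episode above 0.02 m or angle between offcut's own z axis and vertical above 0.3 rad).
It fails at once if the nozzle is disturbed (distance of nozzle from where it was at the start of the episode above 0.02 m or angle between nozzle's own z axis and vertical above 0.3 rad).
It fails at once if the spray is disturbed (distance of spray from where it was at the start of the episode above 0.02 m or angle between spray's own z axis and vertical above 0.3 rad).
It also fails if it takes over 45 s, if anything falls off the work surface, if the arm or the gripper's body presses on something with over 40 N, if the wrist force passes 120 N, or if a joint passes its speed limit or range.

## Working session

There is one attempt and no reset: what is moved stays moved. The work goes in short steps, Python scripts to look and compute and a tool call to move; the robot and the scene stay as the last step left them, time stands still between calls to the robot, and variables do not carry over. Pictures are saved under pics/ and viewed, at most 10 in all, crops included, and the job is handed in when it is done.

Besides the shell and the picture viewer there is one more tool, called after "Request:" as name([rows], argument=value, ...), one row to a line, values as JSON. carry_out: Moves the arm, as the interface text tells. Its arguments: {"type":"object","properties":{"plan":{"type":"array","items":{"type":"array","items":{"type":"array","items":{"type":"number"}}}},"squeeze":{"type":"number"}},"required":["plan"]}

```bash
mkdir -p pics; python3 - <<'E'
from workcell import monitor, viewer, order, env
import cv2,numpy as np
for n in("scene","top"):
    cv2.imwrite(f"pics/{n}1.png",viewer.read_camera(n)[:,:,::-1])
    c=viewer.calibration(n);print(n,np.round(c["K"],1).tolist(),np.round(c["eye"],3),np.round(c["rotation"],3).tolist())
s=monitor.get_state();print(env.grasp_offset,s)
E
```

```text
scene [[580.0, 0.0, 326.2], [0.0, 580.0, 237.2], [0.0, 0.0, 1.0]] [1.112 0.617 1.128] [-0.128, 0.332, 0.879, -0.316]
top [[459.8, 0.0, 319.6], [0.0, 459.8, 241.1], [0.0, 0.0, 1.0]] [ 0.386 -0.021  1.102] [-0.058, 0.71, -0.7, 0.05]
0.0187 {'clock': 0.1, 'joint_pos': array([1.00344718e+00, 3.13928157e-01, 4.50624150e-02, 1.30363591e+00,
       1.84513625e-05, 1.43118477e+00]), 'qvel': array([ 0.00118767, -0.00316818,  0.00216135, -0.00199238,  0.0009807 ,
        0.00132229]), 'tau': array([ 2.48593999e-03, -4.81725383e+01,  2.99243438e+01,  1.27076751e-02,
       -2.17711981e-04,  4.03777960e-05]), 'tcp_pos': array([0.23826428, 0.522779  , 0.23048411]), 'orientation': array([-3.03816871e-04,  2.12242064e-01,  9.77216751e-01, -7.96750795e-04]), 'wrist_force': array([ 0.23235523, -0.75061932,  0.20367591]), 'ft_torque': array([ 0.00459876, -0.00720503,  0.0696262 ]), 'grip_force': 0.0, 'finger_gap': 0.0854578226390577}
```

View pics/scene1.png

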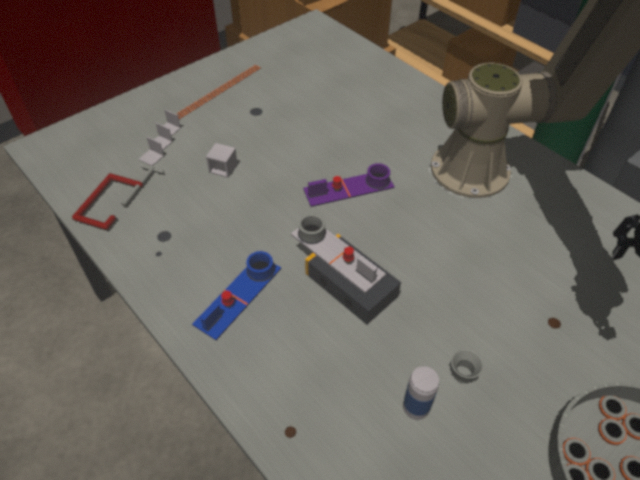

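View pics/top1.png

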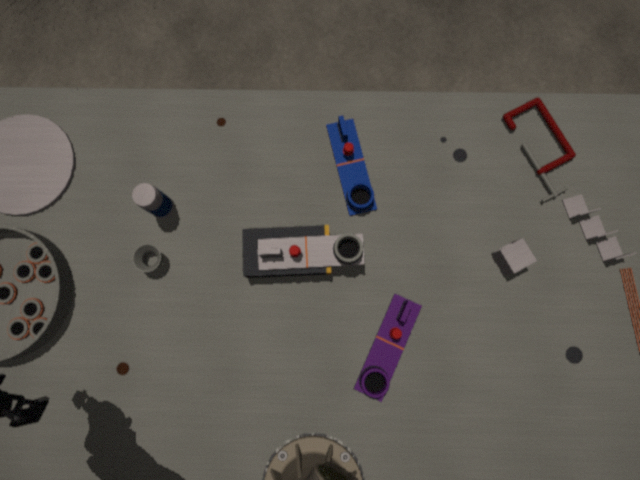

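The aluminium part on the dark block is at top (308,252) and scene (345,250). Its look-alikes are the blue part at top (350,168) and the purple part at top (388,345), both lying on the table. I choose the grey one on the block with the yellow edge. Bystanders in the top view are the spray (150,198), nozzle (148,258) and offcut (517,255), all clear of it. Next is one close crop to check the choice.

```bash
python3 - <<'E'
import cv2,numpy as np
a=cv2.imread("pics/top1.png")[215:295,235:375]
cv2.imwrite("pics/crop1.png",cv2.resize(a,None,fx=5.5,fy=5.5,interpolation=cv2.INTER_CUBIC))
E
cat > h.py <<'E'
import numpy as np
from workcell import viewer
from scipy.spatial.transform import Rotation as R
def cam(n):
    c=viewer.calibration(n);q=np.array(c["rotation"])
    return np.array(c["K"]),np.array(c["eye"]),(R.from_quat(q[[1,2,3,0]]).as_matrix() if q.size==4 else q)
def px2w(c,uv,z):
    K,e,r=c;d=r@np.linalg.solve(K,[uv[0],uv[1],1]);return e+d*(z-e[2])/d[2]
def w2px(c,p):
    K,e,r=c;v=K@(r.T@(np.array(p)-e));return v[:2]/v[2]
E
```

```text
(no output)
```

View pics/crop1.png

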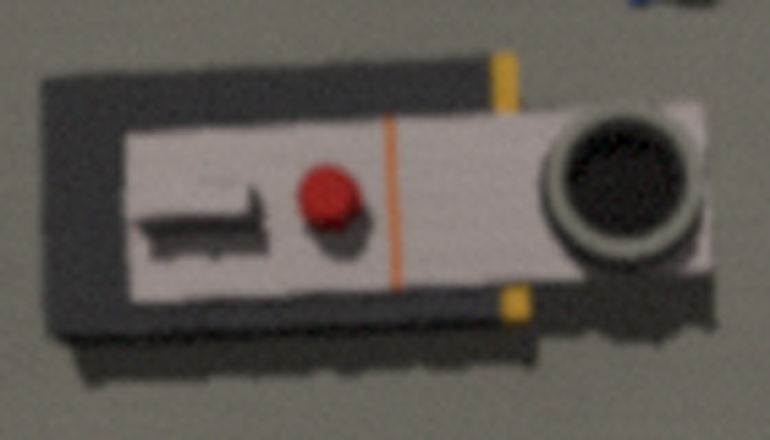

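The crop shows the grey part with its red cap (328,197), orange line (391,118)-(398,290), lug (195,205) and the block's yellow end from (518,53) to (531,321).

```bash
python3 - <<'E'
from h import *
from workcell import monitor
c=cam("top");f=lambda x,y,z:px2w(c,(235+(x+.5)/5.5-.5,215+(y+.5)/5.5-.5),z)*1000
e1,e2=f(518,53,.06),f(531,321,.06);l1,l2=f(391,118,.068),f(398,290,.068)
print("edge",e1,e2,(e1+e2)/2,np.linalg.norm(e1-e2))
print("line",l1,l2,(l1+l2)/2)
for n,a,b in(("edge",e1,e2),("line",l1,l2)):
    d=a-b; print(n,"out-dir deg",np.degrees(np.arctan2(-d[0],d[1])))  # out = rot -90 of d
print("cap",f(328,194,.1),"lugtop",f(195,203,.113))
for a,b in (((45,78),(518,53)),((127,132),(700,102)),((131,302),(710,270))):
    p,q=f(*a,.064),f(*b,.064);print("dir",np.degrees(np.arctan2(*(q-p)[1::-1])))
s=monitor.get_state();r=R.from_quat(s["orientation"][[1,2,3,0]]).as_matrix();print("tool y",r[:,1],"x",r[:,0])
for n,p in(("spray",(152,200)),("nozzle",(148,258)),("offcut",(517,255))):print(n,px2w(c,p,.05))
E
```

```text
edge [587.00468346 -27.19140147  60.        ] [474.64303068 -34.03571898  60.        ] [530.82385707 -30.61356023  60.        ] 112.56991470815206
line [557.30332396  25.11995543  68.        ] [485.85592305  20.75411523  68.        ] [521.57962351  22.93703533  68.        ]
edge out-dir deg -86.51423275598555
line out-dir deg -86.50325173589356
cap [520.84678079  48.25921484 100.        ] lugtop [514.74072314  99.80037986 113.        ]
dir -86.10870344070648
dir -86.1338115963769
dir -85.95589530326248
tool y [ 0.41481252  0.90990534 -0.00168616] x [-9.09906428e-01  4.14813484e-01  2.55581806e-04]
spray [0.64112563 0.38997978 0.05      ]
nozzle [0.50359502 0.38932552 0.05      ]
offcut [ 0.52324343 -0.45969973  0.05      ]
```

Request:
carry_out([
  [[0,0,-1.08,282,-475,-50,0],[0,0,-1.08,282,-475,-50,0],[0,0,-1.08,282,-475,-50,0],[0,0,-1.08,282,-475,-50,0],[0,0,-1.08,282,-475,-50,0],[0,0,-1.08,282,-475,-50,0],[0,0,-1.08,282,-475,-50,0],[0,0,-1.08,282,-475,-50,0],[0,0,-1.08,282,-475,-50,0],[0,0,-1.08,282,-475,-50,0],[0,0,-1.08,282,-475,-50,0],[0,0,-1.08,282,-475,-50,0],[0,0,-1.08,282,-475,-50,0],[0,0,-1.08,282,-475,-50,0],[0,0,-1.08,282,-475,-50,0],[0,0,-1.08,282,-475,-50,0]],
], squeeze=60)

```text
clock: 1.7
tcp_pos: [0.52, 0.0496, 0.1816]
orientation: [0.0, 0.684, 0.73, 0.0]
wrist_force: [0.5, 0.5, 1.2]
finger_gap: 0.0001
grip_force: 0.0
```

```bash
python3 - <<'E'
from h import *
import cv2
from workcell import monitor
s=monitor.get_state();c=cam("wrist")
cv2.imwrite("pics/w1.png",viewer.read_camera("wrist")[:,:,::-1])
np.savez("w1.npz",K=c[0],e=c[1],r=c[2])
print(s["tcp_pos"],s["orientation"],s["joint_pos"],s["wrist_force"],s["finger_gap"]);print(c[1],c[2])
for p in((.5208,.0483,.1),(.5147,.0998,.113),(.5216,.0229,.068),(.5308,-.0306,.06)):print(w2px(c,p))
E
```

```text
[0.51999842 0.04962021 0.18159389] [5.61464931e-05 6.83620552e-01 7.29837601e-01 1.13988862e-04] [-5.86804688e-02  2.32168225e-01 -1.86028099e-01  1.15236786e+00
  1.03413222e-04  1.44674345e+00] [0.4856528  0.46699464 1.23012218] 0.0001393748773186946
[0.51618528 0.13244448 0.32477679] [[ 9.97823957e-01  6.27450055e-02  2.02587266e-02]
 [ 6.59292477e-02 -9.45621627e-01 -3.18516990e-01]
 [-8.28260224e-04  3.19159525e-01 -9.47700644e-01]]
[322.72361116 255.68409544]
[317.89270197 179.65735447]
[321.76802117 272.15055199]
[328.75541186 328.3333011 ]
```

View pics/w1.png

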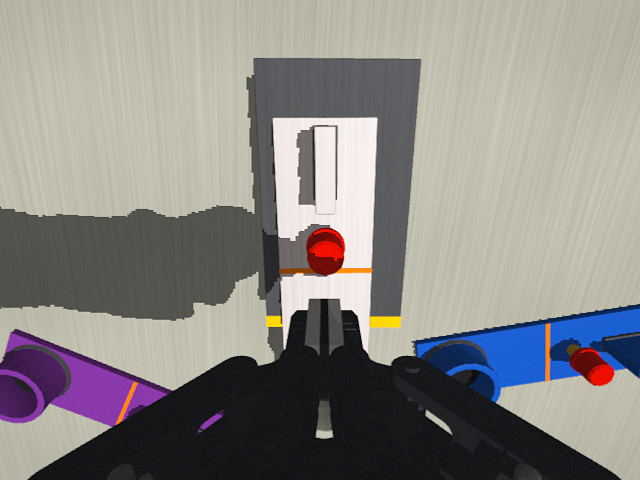

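The wrist view shows the cap top at about (326,257), the line at (280..372,270), the yellow edge at (266..401,327) and the lug top at (326,170). This confirms the top-view estimate to within about 3 mm.

```bash
python3 - <<'E'
from h import *
d=np.load("w1.npz");c=(d["K"],d["e"],d["r"])
for n,u,v,z in(("cap",326,257,.104),("cap low",326,257,.097),("lugL",325,212,.113),("lugI",326,127,.113),("l1",280,270,.068),("l2",372,270,.068),("e1",266,327,.06),("e2",401.5,327,.06),("pI",273.5,118,.068),("pI2",377,118,.068)):print(n,px2w(c,(u,v),z)*1000)
E
```

```text
cap [522.88967542  49.03182701 104.        ]
cap low [523.10224658  46.38712612  97.        ]
lugL [520.08345589  80.93724724 113.        ]
lugI [517.41072035 129.05440907 113.        ]
l1 [489.77033638  22.56358247  68.        ]
l2 [559.62066134  27.20321979  68.        ]
e1 [478.77340137 -32.79525107  60.        ]
e2 [590.89497938 -25.32983343  60.        ]
pI [482.42938897 131.72377128  68.        ]
pI2 [551.1359698  136.26308768  68.        ]
```

Request:
carry_out([
  [[0,0,0,2,-1,-50,0],[0,0,0,2,-1,-60,0],[0,0,0,2,-1,-65,0],[0,0,0,2,-1,-70,0]],
])

```text
clock: 2.15
tcp_pos: [0.523, 0.0475, 0.112]
orientation: [0.0, 0.684, 0.729, 0.0]
wrist_force: [-0.3, 0.6, 0.1]
finger_gap: 0.0001
grip_force: 0.0
```

Request:
carry_out([
  [[0,0,0,0,0,-3,0],[0,0,0,0,0,-6,0],[0,0,0,0,0,-9,0],[0,0,0,0,0,-12,0],[0,0,0,0,0,-14,0],[0,0,0,0,0,-14,0]],
])

```text
clock: 2.75
tcp_pos: [0.5234, 0.0473, 0.0987]
orientation: [0.001, 0.684, 0.729, 0.001]
wrist_force: [-1.8, 0.8, 4.6]
finger_gap: 0.0002
grip_force: 2.0
```

Request:
carry_out([
  [[0,0,0,0,0,-1,0],[0,0,0,0,0,-2,0],[0,0,0,0,0,-3,0],[0,0,0,0,0,-4,0],[0,0,0,0,0,-5,0],[0,0,0,0,0,-5,0]],
])

```text
clock: 3.35
tcp_pos: [0.5236, 0.0473, 0.0959]
orientation: [0.001, 0.684, 0.729, 0.001]
wrist_force: [-6.5, 1.2, 20.8]
finger_gap: 0.0001
grip_force: 10.3
```

Request:
carry_out([
  [[0,0,0,0,0,-1,0],[0,0,0,0,0,-2,0],[0,0,0,0,0,-2,0],[0,0,0,0,0,-2,0]],
])

```text
clock: 3.75
tcp_pos: [0.5238, 0.0473, 0.0957]
orientation: [0.002, 0.684, 0.729, 0.002]
wrist_force: [-10.6, 0.7, 33.4]
finger_gap: 0.0
grip_force: 16.8
```

Request:
carry_out([
  [[0,0,0,0,0,30,0],[0,0,0,0,0,60,0],[0,0,0,-4,56,60,45],[0,0,0,-4,56,60,45],[0,0,0,-4,56,60,45],[0,0,0,-4,56,20,45],[0,0,0,-4,56,0,45],[0,0,0,-4,56,-10,45],[0,0,0,-4,56,-15,45],[0,0,0,-4,56,-15,45],[0,0,0,-4,56,-15,45]],
])

```text
clock: 4.85
tcp_pos: [0.5194, 0.1029, 0.0762]
orientation: [0.001, 0.685, 0.729, 0.001]
wrist_force: [-0.8, -0.8, 0.2]
finger_gap: 0.0453
grip_force: 0.0
```

```bash
python3 - <<'E'
from h import *
import cv2
from workcell import monitor
s=monitor.get_state();c=cam("wrist")
cv2.imwrite("pics/w2.png",viewer.read_camera("wrist")[:,:,::-1])
np.savez("w2.npz",K=c[0],e=c[1],r=c[2])
print(s["tcp_pos"],s["wrist_force"],s["finger_gap"])
E
```

```text
[0.51944192 0.10294568 0.07621607] [-0.75420257 -0.79602033  0.1794338 ] 0.04525577242410401
```

View pics/w2.png

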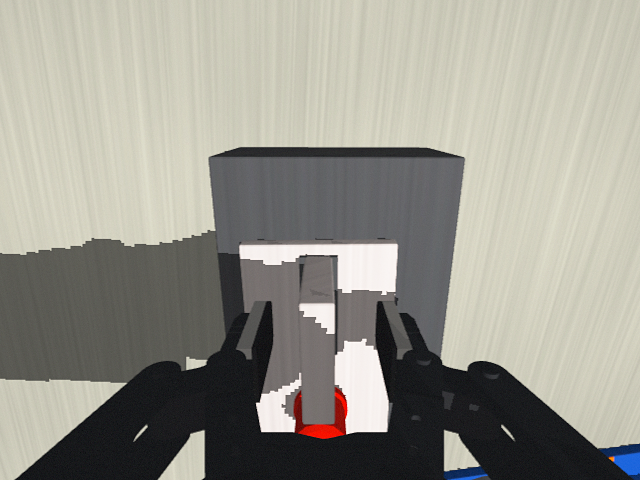

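The lug (300-337, top face from row 256 down) stands between the open fingers (inner faces at about 272 and 376), nearly centred, so I close.

Request:
carry_out([
  [[0,0,0,0,0,0,0],[0,0,0,0,0,0,0],[0,0,0,0,0,0,0],[0,0,0,0,0,0,0],[0,0,0,0,0,0,0],[0,0,0,0,0,0,0],[0,0,0,0,0,0,0]],
], squeeze=80)

```text
clock: 5.6
tcp_pos: [0.5189, 0.1033, 0.0761]
orientation: [0.0, 0.685, 0.729, 0.0]
wrist_force: [-1.1, 0.1, 6.0]
finger_gap: 0.0111
grip_force: 78.7
```

Request:
carry_out([
  [[0,0,0,0,0,-1,0],[0,0,0,0.5,-3,-1.5,0],[0,0,0,1.5,-8,-1.5,0],[0,0,0,2.5,-14,-1.5,0],[0,0,0,3.5,-20,-1.5,0],[0,0,0,4.5,-26,-1.5,0],[0,0,0,5.5,-32,-1.5,0],[0,0,0,6.5,-37,-1.5,0],[0,0,0,7,-40,-1.5,0],[0,0,0,7,-40,-1.5,0],[0,0,0,7,-40,-1.5,0]],
])

```text
clock: 6.7
tcp_pos: [0.5271, 0.0649, 0.0761]
orientation: [0.0, 0.684, 0.729, 0.003]
wrist_force: [-1.0, 7.2, 13.6]
finger_gap: 0.0111
grip_force: 79.8
```

```bash
python3 - <<'E'
from h import *
import cv2
from workcell import monitor
s=monitor.get_state();print(s["tcp_pos"],s["wrist_force"],s["ft_torque"],s["grip_force"],s["finger_gap"])
a=np.mean([viewer.read_camera("scene")[:,:,::-1].astype(float) for _ in range(4)],0)
b=np.mean([viewer.read_camera("top")[:,:,::-1].astype(float) for _ in range(4)],0)
up=lambda m:cv2.resize(m.astype(np.uint8),None,fx=5,fy=5,interpolation=cv2.INTER_CUBIC)
cv2.imwrite("pics/c2.png",np.vstack([up(a[215:275,270:420]),up(b[220:280,235:385])]))
E
```

```text
[0.52712302 0.06487244 0.07608065] [-0.98633221  7.19745429 13.62761612] [ 0.93224653  0.75059333 -0.20141323] 79.82086658477783 0.011078440611864335
```

View pics/c2.png

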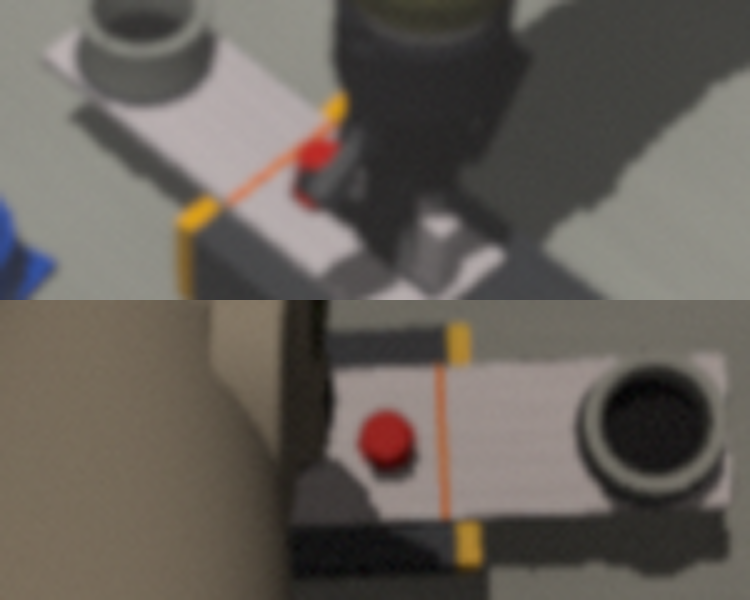

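The crop shows the line in the lower (top-view) half at (440,366)-(446,517), and the edge's outer side from (471,323) to (483,566). About 15 mm is left.

```bash
python3 - <<'E'
from h import *
c=cam("top");f=lambda x,y,z:px2w(c,(235+(x+.5)/5-.5,220+(y-300+.5)/5-.5),z)*1000
e1,e2=f(471,323,.06),f(483,566,.06);l1,l2=f(440,366,.068),f(446,517,.068)
em,lm=(e1+e2)/2,(l1+l2)/2;d=(e1-e2)[:2];print(np.linalg.norm(d));d/=np.linalg.norm(d);u=np.array([d[1],-d[0]])
l=(l1-l2)[:2];print(em,lm,"u",u,"x",(lm-em)[:2]@u,"lat",(lm-em)[:2]@d,"ang",np.degrees(np.arctan2(*d[::-1])-np.arctan2(*l[::-1])))
E
```

```text
112.28702717338469
[531.03281995 -30.71451286  60.        ] [530.78873244 -15.20982132  68.        ] u [ 0.06164748 -0.99809799] x -15.490248766341892 lat 0.7122018383527257 ang 0.41726548078763265
```

Request:
carry_out([
  [[0,0,0,0,-3,-0.5,0],[0,0,0,0.5,-6,-1,0],[0,0,0,0.5,-9,-1,0],[0,0,0,1,-12,-1,0],[0,0,0,1,-14,-1,0],[0,0,0,1,-15.5,-1,0],[0,0,0,1,-15.5,-1,0],[0,0,0,1,-15.5,-1,0],[0,0,0,1,-15.5,-1,0]],
])

```text
clock: 8.0
tcp_pos: [0.5291, 0.0504, 0.0761]
orientation: [0.001, 0.684, 0.73, 0.004]
wrist_force: [-1.3, 10.7, 19.0]
finger_gap: 0.0115
grip_force: 80.6
```

```bash
python3 - <<'E'
from h import *
import cv2
from workcell import monitor
s=monitor.get_state();print(s["tcp_pos"],s["wrist_force"],s["ft_torque"],s["grip_force"],s["finger_gap"])
a=np.mean([viewer.read_camera("scene")[:,:,::-1].astype(float) for _ in range(4)],0)
b=np.mean([viewer.read_camera("top")[:,:,::-1].astype(float) for _ in range(4)],0)
up=lambda m:cv2.resize(m.astype(np.uint8),None,fx=8,fy=8,interpolation=cv2.INTER_CUBIC)
cv2.imwrite("pics/c3.png",np.hstack([up(a[222:272,290:350]),up(b[222:272,295:335])]))
E
```

```text
[0.52906457 0.05042132 0.07614431] [-1.31336508 10.69206546 18.98878836] [ 1.61749141  0.87702471 -0.3180922 ] 80.58768153190613 0.011549392484499602
```

View pics/c3.png

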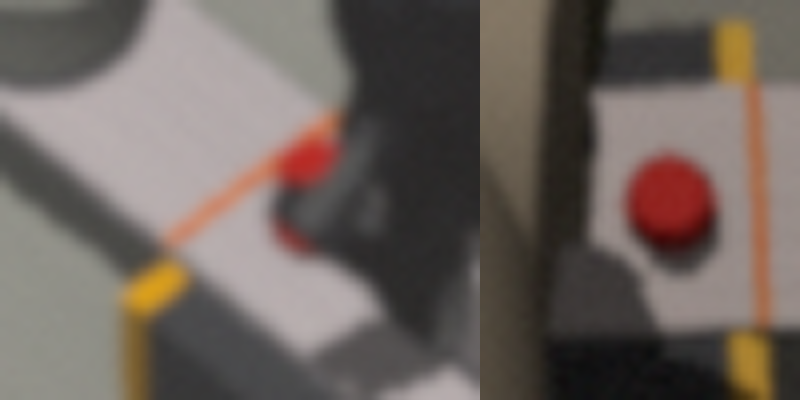

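Top view (right half): the line runs (755,85)-(764,325) and the edge's outer side runs (754,22)-(772,392). The line is about 1 mm short, which matches the TCP having moved 14.5 of 15.5 mm. The cap is down and the plate flat. I'll nudge it 1 mm and let it settle.

Request:
carry_out([
  [[0,0,0,0,-0.5,0,0],[0,0,0,0,-1,0,0],[0,0,0,0,-1.5,0,0],[0,0,0,0,-1.5,0,0],[0,0,0,0,-1.5,0,0],[0,0,0,0,-1.5,0,0]],
])

```text
clock: 9.0
tcp_pos: [0.5291, 0.0492, 0.0761]
orientation: [0.001, 0.684, 0.73, 0.004]
wrist_force: [-1.0, 12.2, 18.3]
finger_gap: 0.0107
grip_force: 80.6
```

```bash
python3 - <<'E'
from workcell import monitor,order
s=monitor.get_state();print(s["tcp_pos"],abs(s["qvel"]).max())
print(order.hand_in())
E
```

```text
[0.5290728  0.04919534 0.07614788] 0.0013824121717099576
the job is handed in; nothing more can be done
None
```

The job is handed in with the red cap pressed to its hard stop, the orange line within about 1 mm of the yellow edge by my estimate, and the gripper still holding the part flat (about 80 N grip, 18 N down); the hand-in returned no verdict.

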